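# Clamp a glued chair back in a twin-screw press

## Robot

A 6-joint arm with a two-finger parallel gripper is mounted at the origin on the work surface. World frame = base frame: x ahead of the robot, y to its left, z up, the work surface at z = 0. Lengths are in m, angles in rad, forces in N, time in s.
With the tool pointing down it reaches from about 0.35 to 0.975 m from the base axis. Payload 4.9 kg.
Tool frame: the origin (TCP) lies midway between the tips of the shut fingers; the grasp point (between the pads) lies 19 mm behind it; z points along the fingers, y is the line along which they close (so a half turn about z gives the same grasp; the last joint's range is limited). The gripper opens to 85 mm and grips with 20 to 120 N. Pads are 22 mm wide; open, the fingers measure 114 mm over their backs; the gripper's body (76 mm by 85 mm) begins 54 mm behind the grasp point. The pads swing forward as they close: fully open they stand 13 mm farther back than shut.
Start: joints at [1.099, 0.053, 1.613, -0, 1.476, -0.119], TCP at [0.216, 0.586, 0.231] pointing down, gripper open.
Joint ranges: [-3.01, 3.01], [-1.01, 2.22], [0.06, 2.58], [-1.02, 4.17], [0.09, 2.62], [-3.14, 3.14]. Speed limits (rad/s): [2.57, 2.57, 3.14, 3.14, 3.14, 3.14].

## Interface

Orientations are given as a unit quaternion [w, x, y, z].
In Python, from plant import state, grab_frame, job_done, cut_out, place_of gives the robot as it stands.
- The arm moves only by the tool jog_arm, never from a script. Its argument "motion" is text: rows parted by semicolons, each of 7 numbers parted by spaces: the opening in per cent of the stroke, from 0 (shut) to 100 (fully open), then the shift along the tool's x, y, z as a fraction of full scale, then the turn, a rotation vector about the tool's x, y, z as a fraction of full scale. A call has exactly 5 rows; each row is the pose to reach, as a shift and turn from the pose commanded when the call began, along the tool's axes at that moment; what a row does not reach only later rows make up. Full scale, the value 1, is 50 cm for a shift and 1.5 rad for a turn. A row lasts 1/8 s, in which the tool goes at most 62.5 mm and 10.7 degrees, less where a joint would pass 70% of its speed; a pose out of reach is approached as far as the arm can. A call with a number of a shift or a turn outside -1 to 1 is refused whole. A call with a gripper value outside its range is refused whole. The fingers move at their own pace and stop on an object; the grip force is fixed at half the most. Time passes only in rows, so rows that repeat a pose let the fingers close, or fill a call up. It gives the time, the measured TCP pose, the force, the opening and the grip force at its end, in the units of the state.
- state(): the state, without advancing time (a new reading comes with each control period).
- grab_frame(name): name is "scene" or "top"; returns a dict with "color" (420x560x3 uint8, red, green, blue), "range_z" (420x560 float32, m along the optical axis (not along the pixel's ray), 0 where there is no reading), "intrinsics" (3x3 intrinsics, pixels), "world_from_camera" (4x4, takes a point from camera to world coordinates). Camera axes: x right, y up, looking along -z (the intrinsics and any distortion apply to the point x, -y, -z); pixel columns grow to the right and rows downward; lengths in m; the calibration is good to about 2 mm. A picture is of the moment at which its call begins.
- job_done(): hands the job in; it is judged then, once.
Trained networks look in the newest picture that a camera, given by its name, has taken for a name from the list of things; names that differ only in an ending like _2 or _b are one class to them, and where a whole thing is asked for, a point or a joint stands for the part that bears it (a point fixed in the world has none). Each returns a list of dicts, best first, with "p" (0 to 1); they miss things now and then, are a little off and sometimes report something else, mostly with a low value. They report only what shows in the picture. A call takes as long as a camera call. They do not tell look-alikes from the thing itself.
- cut_out(camera, thing): "pixels" (420x560 bool, what is visible of it).
- place_of(camera, thing): "at" ([x, y, z] in m, in world coordinates, good to about 4 mm: a listed point, or the origin of a listed thing).
The state is a dict: "time": time; "joint_pos": joint angles; "joint_vel": joint speeds; "joint_efforts": joint torques, N m; "tool_pos": TCP position; "tool_rot": TCP orientation; "contact_force": force on the tool from outside, world axes, zero at the start; "ft_torque": the same for the moment, N m; "gripper_width": opening from 0.0 (shut) to 1.0 (fully open); "grasp_force": force on a finger pad.
Only numpy, scipy, OpenCV 4.12 (cv2) and the standard library are available. Lean on these libraries where they do the work, as an engineer would, in place of code of your own. Each camera call takes 0.05 s, during which the arm holds its last target. There are 200 camera calls.

## Task

Push the glued chair-back panel along the press bed until it is fully home against the fence, before the press bar touches it. Then bring the bar down by turning its two knobs alternately in small steps, never letting one end get more than 4 mm lower than the other, until it is level and clamps the panel firmly with about 40 N in all, never with 90 N or more. Do not knock over the glue bottle beside the press.

Things in the scene. Friction and masses are not known exactly. Their poses are not given: they have to be found in the camera images.
- press: Twin-screw glue press, fixed. Plywood bed, top 30 mm above the table, from x = -160 to +120 mm, 290 mm wide. Origin on the table under the middle of the line joining the two upright screws; x points from the operator to the fence, y to the left screw, z up. Screws at y = +100 and -100 mm. Guide strips 10 mm high flank the panel, inner faces at y = +/-69 mm.
- fence (a point): Middle of the near face of the wooden fence, at bed height; the fence is 35 mm high and 150 mm wide, its near face at x = +70 mm in the press frame.
- board: Glued chair-back panel, loose, light wood, 180 (x) x 130 (y) x 20 mm, about 0.35 kg, lying on the bed between the guides. Origin at the centre of its underside. It starts 20 to 45 mm short of the fence; fully home its origin is at x = -20 mm and its front edge at x = -110 mm in the press frame. About 2 N slides it: push its front edge with shut fingers.
- beam: Steel press bar 36 (x) x 250 (y) x 28 mm, origin at its centre, y along it. The screws carry its ends. Under it hangs a wooden clamping bar with two sprung rubber pads (y = +/-47 mm, 20 N per mm each) at a depth that differs each time and is not measured: the pads start 4 to 8.5 mm over the panel, so contact must be felt as extra knob torque. With one end 6 mm lower it binds.
- knob_left (a joint): Turn of the left knob (rad), growing clockwise from above; starts at 0, stops at 5. Each rad lowers the left end of the bar 3.2 mm. At reading q the grip bar lies along the press x axis turned clockwise by q. Friction 0.15 N m (its sense may flip when the hand stops: compare equal steps); each 10 N of load on its end adds 0.032 N m against tightening. It stays where it is left. Equal readings of both knobs: bar level.
- knob_right (a joint): The same for the right knob and the right end of the bar.
- grip_left (a point): Grip point of the left knob, on its axis, 191 mm above the table; it does not rise or sink. The knob is a black bar 46 mm long, 14 wide, 38 high (top 14 mm above this point, foot 24 mm below), gripped across its width from above; under it a disc of 30 mm diameter. x lies along the bar and turns with it.
- grip_right (a point): The same for the right knob.
- glue_bottle: White glue bottle standing on the table to the left of the press, 48 mm diameter, 140 mm high; origin at the centre of its underside. Not to be knocked over.
Mind the look-alikes: they are no part of the job. What is shaped like the board but purple is not meant.

How it is judged:
By the outcome, as a careful person would: the job done as asked, in the order asked, and still so for the second after the job is handed in, with the robot touching nothing.
It also fails if it takes over 72 s, if anything falls off the work surface, if the arm or the gripper's body presses on something with over 40 N, if the wrist force passes 120 N, or if a joint passes its speed limit or range.

## Working session

There is one attempt and no reset: what is moved stays moved. The work goes in short steps, Python scripts to look and compute and a tool call to move; the robot and the scene stay as the last step left them, time stands still between calls to the robot, and variables do not carry over. Pictures are saved under pics/ and viewed, at most 10 in all, crops included, and the job is handed in when it is done.

Besides the shell and the picture viewer there is one more tool, called after ">>>" by a JSON object that holds its "name" and its "arguments", one argument or row to a line. jog_arm: Moves the arm, as the interface text tells. Shift numbers are shares of 50 cm and turn numbers shares of 1.5 rad, none past 1 either way. Its arguments: {"type":"object","properties":{"motion":{"type":"string"}},"required":["motion"]}

```bash
mkdir -p pics; ls; python3 - <<'E'
from plant import *
import cv2,numpy as np
s=state();print(s)
for c in("top","scene"):
    f=grab_frame(c);cv2.imwrite(f"pics/{c}0.png",f["color"][:,:,::-1])
    print(c,f["intrinsics"].round(1).tolist(),f["world_from_camera"].round(3).tolist())
    for t in("press","fence","board","beam","grip_left","grip_right","glue_bottle"):
        print(t,[(round(d["p"],2),np.round(d["at"],3).tolist()) for d in place_of(c,t)])
E
```

```text
pics
{'time': 0.0, 'joint_pos': array([ 1.09901278e+00,  5.33418953e-02,  1.61429797e+00,  7.32500731e-06,
        1.47599700e+00, -1.19046391e-01]), 'joint_vel': array([ 0.00148024,  0.0012365 , -0.001392  ,  0.00032571,  0.00077351,
        0.00187358]), 'joint_efforts': array([ 1.06839427e-03, -3.93669176e+01, -3.70178568e+01, -3.08228289e-05,
        7.05790822e-03, -6.82876518e-06]), 'tool_pos': array([0.21565681, 0.58595057, 0.23006992]), 'tool_rot': array([-3.01060730e-04,  1.75455901e-01,  9.84486761e-01, -9.76769120e-04]), 'contact_force': array([0.44991059, 0.23538066, 0.78895418]), 'ft_torque': array([-0.01900464,  0.02284844, -0.0064652 ]), 'grasp_force': 0.0, 'gripper_width': 1.002309566926671}
top [[429.3, 0.0, 275.5], [0.0, 429.3, 215.7], [0.0, 0.0, 1.0]] [[0.008, 0.986, -0.166, 0.312], [-1.0, 0.01, 0.012, 0.049], [0.013, 0.166, 0.986, 1.197], [0.0, 0.0, 0.0, 1.0]]
press [(0.68, [0.624, -0.035, -0.004])]
fence [(0.66, [0.693, -0.031, 0.029])]
board [(0.91, [0.576, -0.039, 0.03]), (0.75, [0.283, -0.218, -0.002]), (0.58, [0.435, 0.29, 0.001]), (0.58, [0.692, -0.03, 0.032])]
beam [(0.91, [0.624, -0.038, 0.098]), (0.71, [0.574, -0.042, 0.032]), (0.56, [0.622, -0.035, -0.004]), (0.52, [0.643, 0.187, -0.002]), (0.46, [0.609, 0.066, 0.192])]
grip_left [(0.44, [0.61, 0.065, 0.193]), (0.42, [0.631, -0.134, 0.189])]
grip_right [(0.55, [0.633, -0.134, 0.191])]
glue_bottle [(0.6, [0.644, 0.184, -0.002])]
scene [[401.3, 0.0, 274.5], [0.0, 401.3, 209.8], [0.0, 0.0, 1.0]] [[0.004, -0.86, 0.51, 0.931], [1.0, 0.008, 0.005, 0.062], [-0.008, 0.51, 0.86, 0.847], [0.0, 0.0, 0.0, 1.0]]
press [(0.68, [0.626, -0.037, -0.0])]
fence [(0.71, [0.688, -0.029, 0.029])]
board [(0.79, [0.28, -0.216, -0.002]), (0.68, [0.57, -0.041, 0.025]), (0.57, [0.435, 0.294, -0.002])]
beam []
grip_left [(0.58, [0.61, 0.063, 0.193])]
grip_right [(0.62, [0.637, -0.137, 0.191])]
glue_bottle [(0.71, [0.643, 0.182, -0.002])]
```

View pics/top0.png

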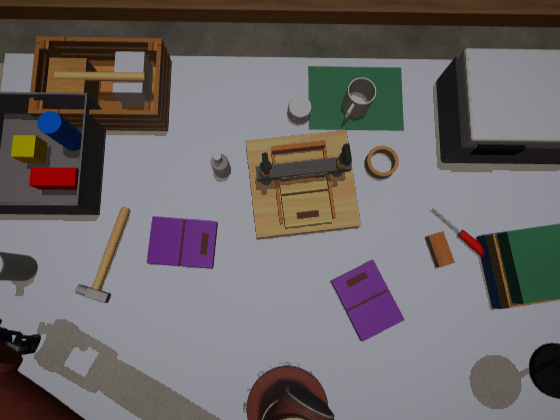

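View pics/scene0.png

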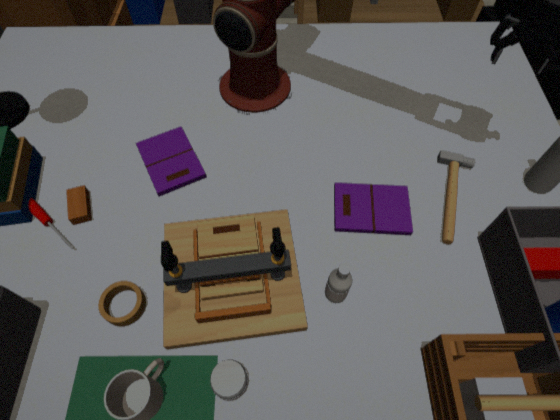

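The candidates for the board in the top picture are the wood panel on the press at (306,205), and purple panels at (182,242) and (367,300). The wooden one between the guides fits the description. The bottle is at (220,165); (300,107) is a jar. I'll confirm this in a crop and refine the press pose from depth.

```bash
cat > h.py <<'E'
from plant import *
import cv2,numpy as np
np.set_printoptions(precision=4,suppress=True)
def cloud(c):
    f=grab_frame(c);K=f["intrinsics"];z=f["range_z"];v,u=np.mgrid[:420,:560]
    p=np.stack([(u-K[0,2])/K[0,0]*z,-(v-K[1,2])/K[1,1]*z,-z],-1)
    T=f["world_from_camera"];return f,p@T[:3,:3].T+T[:3,3],z>0
E
python3 - <<'E'
from h import *
for c in("top","scene"):
    f,P,ok=cloud(c);x,y,z=P[...,0],P[...,1],P[...,2]
    if c=="top": cv2.imwrite("pics/crop.png",cv2.resize(f["color"][120:245,200:390,::-1],None,fx=4,fy=4,interpolation=3))
    box=ok&(abs(x-.61)<.22)&(abs(y+.035)<.16)
    m=box&(abs(z-.03)<.006)
    r=cv2.minAreaRect(P[m][:,:2].astype(np.float32)*1000);print(c,"bed",r,np.median(z[m]))
    C=[]
    for yc in(.065,-.135):
        m=box&(abs(z-.205)<.006)&(abs(y-yc)<.04);q=P[m];print("knob",m.sum(),q.mean(0), cv2.minAreaRect(q[:,:2].astype(np.float32)*1000) if len(q) else 0);C.append(q.mean(0))
    d=C[0]-C[1];print("yaw",np.arctan2(-d[0],d[1]),np.linalg.norm(d))
    th=.12;a=np.array([np.cos(th),np.sin(th)]);b=np.array([-a[1],a[0]])
    rel=P[...,:2]-[.622,-.035];lx=rel@a;ly=rel@b
    m=ok&(abs(z-.05)<.005)&(abs(ly)<.05)&(lx<-.03)&(lx>-.2);print("panel lx range",np.percentile(lx[m],[0,1,5,50,99,100]),np.median(z[m]))
    m=ok&(abs(z-.065)<.004)&(abs(ly)<.07)&(lx>.03)&(lx<.12);print("fence top lx",np.percentile(lx[m],[1,50,99]))
E
```

```text
top bed ((646.81689453125, -51.05351257324219), (362.1871337890625, 326.1684265136719), 7.072421550750732) 0.029882631891403832
knob 109 [0.6103 0.0634 0.2045] ((611.540771484375, 63.43614959716797), (47.05838394165039, 14.021185874938965), 7.409354209899902)
knob 107 [ 0.6355 -0.1344  0.2043] ((636.0748901367188, -134.71774291992188), (44.76197814941406, 14.083351135253906), 8.907601356506348)
yaw 0.12675615633473838 0.19942685729513684
panel lx range [-0.1413 -0.1399 -0.1355 -0.0869 -0.0318 -0.03  ] 0.049913984451775306
fence top lx [0.0712 0.078  0.0857]
scene bed ((647.2470703125, -41.617462158203125), (372.65576171875, 309.9820861816406), 6.596256732940674) 0.03142496712876164
knob 190 [0.6109 0.0629 0.2056] ((609.845703125, 63.026824951171875), (45.699100494384766, 13.93470573425293), 7.734974384307861)
knob 205 [ 0.6361 -0.134   0.2054] ((634.561279296875, -134.60861206054688), (46.134864807128906, 13.444881439208984), 7.761404514312744)
yaw 0.12711253724359778 0.19858121583518018
panel lx range [-0.1438 -0.1417 -0.1372 -0.093  -0.0484 -0.0465] 0.051534568546967696
fence top lx [0.0691 0.0772 0.0838]
```

View pics/crop.png

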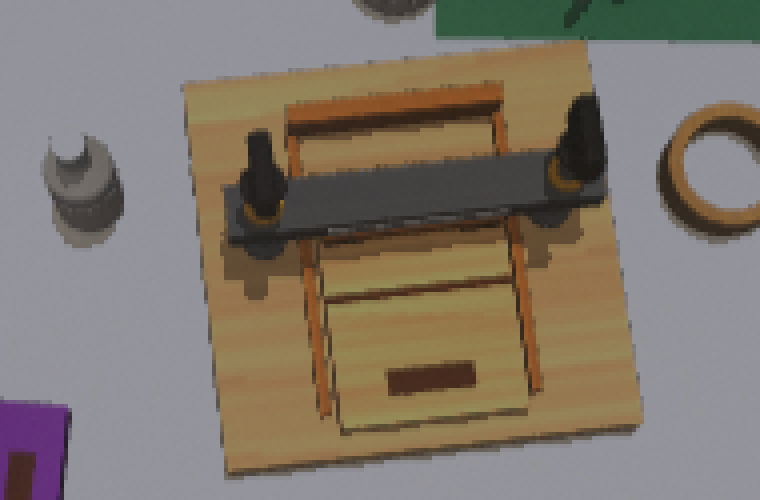

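The crop shows the light wood panel between the guides, with its front edge at about crop (435,422), which is full-picture (309,225). Press centre is (0.623,-0.0355) with yaw 0.128, and the panel is about 32 mm short of the fence. Now I'll move to the pre-push pose.

>>> {"name": "jog_arm", "arguments": {
  "motion": "0 -0.076 -0.096 0 0 0 -0.11; 0 -0.152 -0.192 0 0 0 -0.22; 0 -0.228 -0.288 0 0 0 -0.32; 0 -0.304 -0.384 0 0 0 -0.32; 0 -0.38 -0.48 0 0 0 -0.32"
}}

```text
time: 1.52
tool_pos: [0.3116, 0.2939, 0.2316]
tool_rot: [0.001, -0.064, 0.998, 0.0]
contact_force: [0.5, -0.4, 0.5]
gripper_width: 0.001
grasp_force: 0.0
```

```bash
cat >> h.py <<'E'
def R():
    q=state()["tool_rot"];from scipy.spatial.transform import Rotation as S
    return S.from_quat(np.roll(q,-1))
def to(xy,z,ang):  # tool x heading wanted; prints shift fractions & turn fraction
    s=state();r=R().as_matrix();d=np.r_[xy,z]-s["tool_pos"]
    h=np.arctan2(r[1,0],r[0,0]);t=-((ang-h+np.pi)%(2*np.pi)-np.pi)
    print("pos",s["tool_pos"],"head",h,"zaxis",r[:,2],"shift",r.T@d/.5,"turn",t/1.5)
C=np.array([.623,-.0355]);th=.128;A=np.array([np.cos(th),np.sin(th)]);B=np.array([-A[1],A[0]])
L=np.array([.6106,.0632]);Rr=np.array([.6357,-.1343])
E
python3 -c "
from h import *
to(C-.195*A,.12,th+np.pi)"
```

```text
pos [0.3116 0.2939 0.2316] head -3.0136352729014124 zaxis [ 0.0011  0.0004 -1.    ] shift [-0.1434 -0.733   0.2231] turn -2.8412874412945637e-05
```

>>> {"name": "jog_arm", "arguments": {
  "motion": "0 -0.03 -0.12 0 0 0 0; 0 -0.06 -0.24 0 0 0 0; 0 -0.09 -0.36 0 0 0 0; 0 -0.12 -0.48 0 0 0 0; 0 -0.143 -0.6 0 0 0 0"
}}

```text
time: 2.15
tool_pos: [0.4208, 0.005, 0.2318]
tool_rot: [0.001, -0.063, 0.998, -0.0]
contact_force: [1.3, -0.0, -0.4]
gripper_width: -0.003
grasp_force: 0.0
```

>>> {"name": "jog_arm", "arguments": {
  "motion": "0 0 -0.1 0.05 0 0 0; 0 0 -0.133 0.16 0 0 0; 0 0 -0.133 0.26 0 0 0; 0 0 -0.133 0.34 0 0 0; 0 0 -0.133 0.36 0 0 0"
}}

```text
time: 2.78
tool_pos: [0.4265, -0.0582, 0.0486]
tool_rot: [-0.003, -0.063, 0.998, 0.001]
contact_force: [-0.4, 0.1, -0.4]
gripper_width: 0.001
grasp_force: 0.0
```

```bash
python3 -c "
from h import *
to(C-.153*A,.038,th+np.pi);print(state()['contact_force'])"
```

```text
pos [ 0.4265 -0.0582  0.0486] head -3.0146135911718575 zaxis [-0.0055  0.0017 -1.    ] shift [-0.0898 -0.005   0.0206] turn -0.0006806250547093384
[-0.3697  0.1392 -0.3946]
```

>>> {"name": "jog_arm", "arguments": {
  "motion": "0 -0.04 -0.005 0.012 0 0 0; 0 -0.07 -0.005 0.016 0 0 0; 0 -0.095 -0.005 0.016 0 0 0; 0 -0.115 -0.005 0.016 0 0 0; 0 -0.132 -0.005 0.016 0 0 0"
}}

```text
time: 3.4
tool_pos: [0.4951, -0.053, 0.0439]
tool_rot: [-0.0, -0.064, 0.998, -0.0]
contact_force: [-3.2, -0.6, 3.6]
gripper_width: -0.005
grasp_force: 1.8
```

```bash
python3 -c "
from h import *
to(C-.121*A,.040,th+np.pi);print(state()['contact_force'])"
```

```text
pos [ 0.4951 -0.053   0.0439] head -3.014163027425725 zaxis [-0.     -0.0003 -1.    ] shift [-0.0162  0.002   0.0079] turn -0.0003802492239550759
[-3.1622 -0.5584  3.5877]
```

>>> {"name": "jog_arm", "arguments": {
  "motion": "0 -0.005 0 0 0 0 0; 0 -0.01 0 0 0 0 0; 0 -0.014 0 0 0 0 0; 0 -0.018 0 0 0 0 0; 0 -0.021 0 0 0 0 0"
}}

```text
time: 4.03
tool_pos: [0.5025, -0.0519, 0.0431]
tool_rot: [-0.004, -0.064, 0.998, -0.0]
contact_force: [-15.5, -2.3, 12.0]
gripper_width: -0.0
grasp_force: 7.8
```

```bash
python3 -c "
from h import *
to(C-.121*A,.040,th+np.pi);print(state()['contact_force'])"
```

```text
pos [ 0.5025 -0.0519  0.0431] head -3.013802739688353 zaxis [-0.0074 -0.0006 -1.    ] shift [-0.0013  0.0017  0.0062] turn -0.00014005739904021652
[-15.5351  -2.3174  12.0118]
```

>>> {"name": "jog_arm", "arguments": {
  "motion": "0 -0.004 0 0 0 0 0; 0 -0.004 0 0 0 0 0; 0 0.02 0 0 0 0 0; 0 0.1 0 0 0 0 0; 0 0.12 0 -0.1 0 0 0"
}}

```text
time: 4.65
tool_pos: [0.4392, -0.0576, 0.0875]
tool_rot: [-0.006, -0.063, 0.998, 0.002]
contact_force: [1.0, -1.1, 0.3]
gripper_width: -0.002
grasp_force: 0.0
```

>>> {"name": "jog_arm", "arguments": {
  "motion": "45 0 0 -0.1 0 0 0; 45 0 0 -0.2 0 0 0; 45 0 0 -0.28 0 0 0; 45 0 0 -0.28 0 0 0; 45 0 0 -0.28 0 0 0"
}}

```text
time: 5.28
tool_pos: [0.4453, -0.0591, 0.2324]
tool_rot: [0.0, -0.064, 0.998, 0.0]
contact_force: [-0.3, 0.1, -1.1]
gripper_width: 0.449
grasp_force: 0.0
```

```bash
python3 -c "
from h import *
for c in('scene','top'):
    f,P,ok=cloud(c);x,y,z=P[...,0],P[...,1],P[...,2]
    rel=P[...,:2]-C;lx=rel@A;ly=rel@B
    for lo,hi in((-.055,-.03),(-.01,.01),(.03,.055)):
        m=ok&(abs(z-.05)<.006)&(ly>lo)&(ly<hi)&(lx<-.03)&(lx>-.2);print(c,'front',np.percentile(lx[m],[0,1,5]) if m.any() else None)
    if c=='scene': cv2.imwrite('pics/s1.png',cv2.resize(f['color'][190:350,140:320,::-1],None,fx=3.5,fy=3.5,interpolation=3))
to(L,.172,th+np.pi);to(L,.22,th+np.pi);print(state()['contact_force'],state()['ft_torque'],state()['joint_pos'])"
```

```text
scene front [-0.1111 -0.11   -0.1079]
scene front [-0.1118 -0.1112 -0.1075]
scene front [-0.1119 -0.1102 -0.108 ]
top front None
top front [-0.0307 -0.0307 -0.0307]
top front [-0.1093 -0.1084 -0.1058]
pos [ 0.4446 -0.0589  0.2312] head -3.014337508796827 zaxis [-0.0026  0.001  -1.    ] shift [-0.3605  0.2     0.1179] turn -0.000496570138023363
pos [ 0.4446 -0.0589  0.2312] head -3.014337508796827 zaxis [-0.0026  0.001  -1.    ] shift [-0.3603  0.2001  0.0219] turn -0.000496570138023363
[-0.677   0.7625  0.6312] [-0.0196  0.0414  0.0252] [-0.2981 -0.3901  2.0035  0.0002  1.5309 -1.9962]
```

View pics/s1.png

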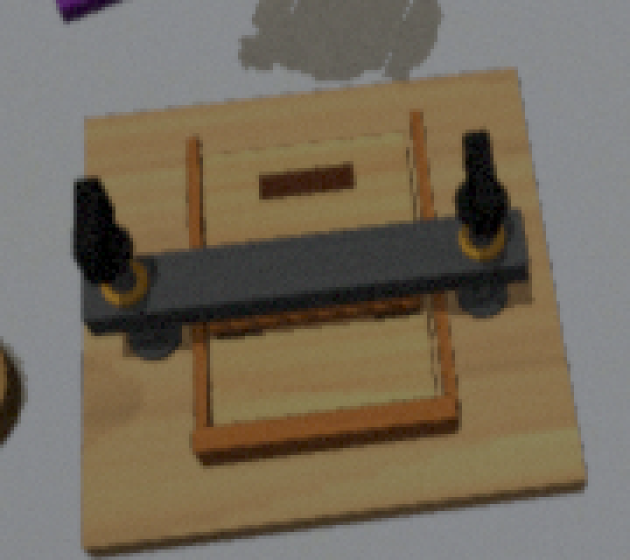

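The panel meets the fence: its far edge is at crop (325,415) and its front edge measures -110 mm, so it's home. Next is the left knob.

>>> {"name": "jog_arm", "arguments": {
  "motion": "45 -0.09 0.05 0 0 0 0; 45 -0.18 0.1 0 0 0 0; 45 -0.27 0.15 0 0 0 0; 45 -0.34 0.19 0 0 0 0; 45 -0.36 0.2 0.02 0 0 0"
}}

```text
time: 6.0
tool_pos: [0.6122, 0.0642, 0.2215]
tool_rot: [-0.001, -0.064, 0.998, 0.0]
contact_force: [-0.0, -0.2, 0.2]
gripper_width: 0.451
grasp_force: 0.0
```

```bash
python3 -c "
from h import *
to(L,.171,th+np.pi)"
```

```text
pos [0.6122 0.0642 0.2215] head -3.0125633722724854 zaxis [-0.0015  0.0002 -1.    ] shift [ 0.0033 -0.0015  0.1011] turn 0.0006861875448720411
```

>>> {"name": "jog_arm", "arguments": {
  "motion": "45 0.003 -0.001 0.06 0 0 0; 45 0.003 -0.001 0.1 0 0 0; 45 0.003 -0.001 0.1 0 0 0; 0 0.003 -0.001 0.1 0 0 0; 0 0.003 -0.001 0.1 0 0 0"
}}

```text
time: 6.62
tool_pos: [0.6104, 0.0623, 0.1748]
tool_rot: [0.001, -0.063, 0.998, 0.0]
contact_force: [-0.9, 1.5, 1.0]
gripper_width: 0.155
grasp_force: 59.6
```

>>> {"name": "jog_arm", "arguments": {
  "motion": "0 0 0 0 0 0 0; 0 0 0 0 0 0 0.1; 0 0 0 0 0 0 0.2; 0 0 0 0 0 0 0.3; 0 0 0 0 0 0 0.4"
}}

```text
time: 7.25
tool_pos: [0.6103, 0.062, 0.1748]
tool_rot: [0.001, 0.236, 0.972, -0.0]
contact_force: [-3.0, 0.8, 4.4]
gripper_width: 0.15
grasp_force: 60.0
```

```bash
python3 -c "
from h import *
to(L,.171,th+np.pi-.6);s=state();print(s['contact_force'],s['ft_torque'],s['joint_efforts'],s['joint_vel'],s['gripper_width'])"
```

```text
pos [0.6103 0.062  0.1748] head 2.664473479706326 zaxis [ 0.0014 -0.0006 -1.    ] shift [0.0006 0.0025 0.0076] turn -0.003412782588978184
[-2.9513  0.7746  4.4184] [-0.0083  0.4277  0.14  ] [ -0.5419 -37.0878 -35.1453   0.0231  -0.5836  -0.8447] [-0.0002 -0.0008 -0.0015 -0.002  -0.0011  1.1887] 0.15004445631144728
```

>>> {"name": "jog_arm", "arguments": {
  "motion": "45 0 0 0 0 0 0; 45 0 0 -0.02 0 0 0; 45 0 0 -0.1 0 0 0; 45 -0.07 -0.1 -0.1 0 0 0; 45 -0.14 -0.205 -0.1 0 0 0"
}}

```text
time: 7.88
tool_pos: [0.6264, -0.0614, 0.2255]
tool_rot: [0.002, 0.232, 0.973, -0.0]
contact_force: [0.7, -0.2, -0.6]
gripper_width: 0.446
grasp_force: 0.0
```

>>> {"name": "jog_arm", "arguments": {
  "motion": "45 -0.085 -0.123 0 0 0 -0.12; 45 -0.085 -0.123 0 0 0 -0.24; 45 -0.085 -0.123 0 0 0 -0.36; 45 -0.085 -0.123 0.03 0 0 -0.4; 45 -0.085 -0.123 0.04 0 0 -0.4"
}}

```text
time: 8.5
tool_pos: [0.635, -0.1347, 0.2029]
tool_rot: [-0.0, -0.064, 0.998, 0.0]
contact_force: [-1.1, 0.0, 0.1]
gripper_width: 0.449
grasp_force: 0.0
```

```bash
python3 -c "
from h import *
to(Rr-[.0003,.0012],.172,th+np.pi)"
```

```text
pos [ 0.635  -0.1347  0.2029] head -3.014304209251107 zaxis [-0.0008  0.0001 -1.    ] shift [-0.0007 -0.0017  0.0618] turn -0.00047437044087672575
```

>>> {"name": "jog_arm", "arguments": {
  "motion": "45 -0.001 -0.002 0.05 0 0 0; 45 -0.001 -0.002 0.06 0 0 0; 0 -0.001 -0.002 0.06 0 0 0; 0 -0.001 -0.002 0.06 0 0 0; 0 -0.001 -0.002 0.06 0 0 0"
}}

```text
time: 9.12
tool_pos: [0.6362, -0.1358, 0.1743]
tool_rot: [0.001, -0.063, 0.998, -0.0]
contact_force: [-0.3, -1.4, 0.3]
gripper_width: 0.156
grasp_force: 59.9
```

>>> {"name": "jog_arm", "arguments": {
  "motion": "0 0 0 0 0 0 0.12; 0 0 0 0 0 0 0.24; 0 0 0 0 0 0 0.36; 0 0 0 0 0 0 0.48; 0 0 0 0 0 0 0.6"
}}

```text
time: 9.75
tool_pos: [0.636, -0.1369, 0.1743]
tool_rot: [0.001, 0.38, 0.925, -0.001]
contact_force: [-0.8, -4.6, 0.1]
gripper_width: 0.153
grasp_force: 60.0
```

```bash
cat >> h.py <<'E'
def rep():
    s=state();h=np.arctan2(*R().as_matrix()[[1,0],0]);q=(th+np.pi-h+.5)%(2*np.pi)-.5
    print("t",round(s["time"],2),"q",round(q,4),"pos",s["tool_pos"],"F",s["contact_force"],"M",s["ft_torque"],"e6",round(s["joint_efforts"][5],4),"v6",round(s["joint_vel"][5],3))
E
python3 -c "
from h import *
rep()"
```

```text
t 9.75 q 0.9067 pos [ 0.636  -0.1369  0.1743] F [-0.7585 -4.5856  0.114 ] M [-0.6092  0.1789  0.1397] e6 -1.0359 v6 1.423
```

>>> {"name": "jog_arm", "arguments": {
  "motion": "45 0 0 0 0 0 0; 45 0 0 -0.02 0 0 0; 45 0 0 -0.1 0 0 0; 45 0.08 0.06 -0.1 0 0 0; 45 0.16 0.125 -0.1 0 0 0"
}}

```text
time: 10.38
tool_pos: [0.6228, -0.034, 0.2256]
tool_rot: [0.002, 0.377, 0.926, 0.001]
contact_force: [0.2, 0.6, -0.4]
gripper_width: 0.448
grasp_force: 0.0
```

>>> {"name": "jog_arm", "arguments": {
  "motion": "45 0.09 0.07 0 0 0 -0.1; 45 0.152 0.122 0 0 0 -0.2; 45 0.152 0.122 0.04 0 0 -0.2; 45 0.152 0.122 0.1 0 0 -0.2; 0 0.152 0.122 0.1 0 0 -0.2"
}}

```text
time: 11.0
tool_pos: [0.6084, 0.0612, 0.1698]
tool_rot: [-0.003, 0.234, 0.972, -0.001]
contact_force: [-0.6, 0.4, -0.6]
gripper_width: 0.251
grasp_force: 0.0
```

>>> {"name": "jog_arm", "arguments": {
  "motion": "0 0 0 0 0 0 0; 0 0 0 0 0 0 0.12; 0 0 0 0 0 0 0.24; 0 0 0 0 0 0 0.36; 0 0 0 0 0 0 0.48"
}}

```text
time: 11.62
tool_pos: [0.6096, 0.0621, 0.1719]
tool_rot: [-0.001, 0.564, 0.826, -0.0]
contact_force: [1.8, 3.2, -10.0]
gripper_width: 0.156
grasp_force: 60.8
```

```bash
python3 -c "
from h import *
rep()"
```

```text
t 11.62 q 1.3267 pos [0.6096 0.0621 0.1719] F [ 1.8296  3.2094 -9.9699] M [ 0.4475 -0.0658  0.1092] e6 -1.042 v6 1.426
```

>>> {"name": "jog_arm", "arguments": {
  "motion": "45 0 0 0 0 0 0; 45 0 0 -0.02 0 0 0; 45 0 0 -0.1 0 0 0; 45 -0.09 -0.025 -0.1 0 0 0; 45 -0.19 -0.05 -0.1 0 0 0"
}}

```text
time: 12.25
tool_pos: [0.6237, -0.0367, 0.2274]
tool_rot: [0.003, 0.56, 0.828, 0.001]
contact_force: [0.9, -0.5, 0.7]
gripper_width: 0.448
grasp_force: 0.0
```

>>> {"name": "jog_arm", "arguments": {
  "motion": "45 -0.1 -0.025 0 0 0 -0.1; 45 -0.195 -0.045 0 0 0 -0.2; 45 -0.195 -0.045 0.03 0 0 -0.28; 45 -0.195 -0.045 0.095 0 0 -0.28; 0 -0.195 -0.045 0.095 0 0 -0.28"
}}

```text
time: 12.88
tool_pos: [0.6362, -0.1348, 0.1746]
tool_rot: [-0.002, 0.377, 0.926, -0.0]
contact_force: [0.3, 0.5, -0.6]
gripper_width: 0.25
grasp_force: 0.0
```

>>> {"name": "jog_arm", "arguments": {
  "motion": "0 0 0 0 0 0 0; 0 0 0 0 0 0 0.12; 0 0 0 0 0 0 0.24; 0 0 0 0 0 0 0.36; 0 0 0 0 0 0 0.48"
}}

```text
time: 13.5
tool_pos: [0.6352, -0.1364, 0.1759]
tool_rot: [-0.001, 0.681, 0.732, -0.003]
contact_force: [-6.3, -4.9, -5.3]
gripper_width: 0.15
grasp_force: 59.5
```

```bash
python3 -c "
from h import *
rep()"
```

```text
t 13.5 q 1.626 pos [ 0.6352 -0.1364  0.1759] F [-6.3388 -4.8751 -5.2794] M [-0.7786  0.8782  0.1441] e6 -1.0379 v6 1.426
```

>>> {"name": "jog_arm", "arguments": {
  "motion": "45 0 0 0 0 0 0; 45 0 0 -0.02 0 0 0; 45 0 0 -0.1 0 0 0; 45 0.1 -0.005 -0.1 0 0 0; 45 0.2 -0.01 -0.1 0 0 0"
}}

```text
time: 14.12
tool_pos: [0.6259, -0.0344, 0.2298]
tool_rot: [0.002, 0.679, 0.734, 0.002]
contact_force: [0.7, -0.1, -1.3]
gripper_width: 0.454
grasp_force: 0.0
```

>>> {"name": "jog_arm", "arguments": {
  "motion": "45 0.1 -0.005 0 0 0 -0.1; 45 0.196 -0.011 0 0 0 -0.2; 45 0.196 -0.011 0.03 0 0 -0.2; 45 0.196 -0.011 0.1 0 0 -0.2; 0 0.196 -0.011 0.1 0 0 -0.2"
}}

```text
time: 14.75
tool_pos: [0.6098, 0.0615, 0.1733]
tool_rot: [-0.002, 0.562, 0.827, -0.001]
contact_force: [0.3, 0.1, 0.2]
gripper_width: 0.252
grasp_force: 0.0
```

>>> {"name": "jog_arm", "arguments": {
  "motion": "0 0 0 0 0 0 0; 0 0 0 0 0 0 0; 0 0 0 0 0 0 0.12; 0 0 0 0 0 0 0.24; 0 0 0 0 0 0 0.36"
}}

```text
time: 15.38
tool_pos: [0.6098, 0.0611, 0.1753]
tool_rot: [-0.001, 0.764, 0.645, -0.002]
contact_force: [-7.7, -2.8, -5.0]
gripper_width: 0.153
grasp_force: 59.8
```

```bash
python3 -c "
from h import *
rep()"
```

```text
t 15.38 q 1.8669 pos [0.6098 0.0611 0.1753] F [-7.7458 -2.8097 -5.0205] M [-0.3536  1.0025  0.1745] e6 -1.0218 v6 1.422
```

>>> {"name": "jog_arm", "arguments": {
  "motion": "45 0 0 0 0 0 0; 45 0 0 -0.02 0 0 0; 45 0 0 -0.1 0 0 0; 45 -0.1 0.03 -0.1 0 0 0; 45 -0.2 0.06 -0.1 0 0 0"
}}

```text
time: 16.0
tool_pos: [0.6269, -0.0425, 0.23]
tool_rot: [0.003, 0.761, 0.649, 0.002]
contact_force: [0.3, -0.0, -0.6]
gripper_width: 0.445
grasp_force: 0.0
```

>>> {"name": "jog_arm", "arguments": {
  "motion": "45 -0.1 0.03 0 0 0 -0.1; 45 -0.181 0.055 0 0 0 -0.16; 45 -0.181 0.055 0.03 0 0 -0.16; 45 -0.181 0.055 0.1 0 0 -0.16; 0 -0.181 0.055 0.1 0 0 -0.16"
}}

```text
time: 16.62
tool_pos: [0.6359, -0.134, 0.173]
tool_rot: [-0.002, 0.679, 0.734, -0.001]
contact_force: [-0.6, 0.4, -1.2]
gripper_width: 0.248
grasp_force: 0.0
```

>>> {"name": "jog_arm", "arguments": {
  "motion": "0 0 0 0 0 0 0; 0 0 0 0 0 0 0.04; 0 0 0 0 0 0 0.08; 0 0 0 0 0 0 0.12; 0 0 0 0 0 0 0.16"
}}

```text
time: 17.25
tool_pos: [0.6355, -0.1343, 0.1747]
tool_rot: [-0.002, 0.762, 0.647, -0.002]
contact_force: [-6.0, 0.3, -7.0]
gripper_width: 0.153
grasp_force: 59.7
```

```bash
python3 -c "
from h import *
rep()"
```

```text
t 17.25 q 1.8615 pos [ 0.6355 -0.1343  0.1747] F [-5.9608  0.2965 -7.0176] M [-0.084   0.5048  0.1329] e6 -0.2359 v6 0.475
```

>>> {"name": "jog_arm", "arguments": {
  "motion": "0 0 0 0 0 0 0.04; 0 0 0 0 0 0 0.08; 0 0 0 0 0 0 0.12; 0 0 0 0 0 0 0.16; 0 0 0 0 0 0 0.2"
}}

```text
time: 17.88
tool_pos: [0.636, -0.1345, 0.1747]
tool_rot: [-0.001, 0.85, 0.526, -0.002]
contact_force: [-3.0, -0.6, -7.7]
gripper_width: 0.154
grasp_force: 59.5
```

```bash
python3 -c "
from h import *
rep()"
```

```text
t 17.88 q 2.1613 pos [ 0.636  -0.1345  0.1747] F [-3.0219 -0.5537 -7.705 ] M [-0.2012  0.2066  0.2466] e6 -0.1928 v6 0.474
```

>>> {"name": "jog_arm", "arguments": {
  "motion": "45 0 0 0 0 0 0; 45 0 0 -0.02 0 0 0; 45 0 0 -0.1 0 0 0; 45 0.08 -0.055 -0.1 0 0 0; 45 0.17 -0.115 -0.1 0 0 0"
}}

```text
time: 18.5
tool_pos: [0.6253, -0.0331, 0.2298]
tool_rot: [0.002, 0.851, 0.526, 0.002]
contact_force: [0.7, 0.4, 0.4]
gripper_width: 0.449
grasp_force: 0.0
```

>>> {"name": "jog_arm", "arguments": {
  "motion": "45 0.09 -0.06 0 0 0 -0.1; 45 0.159 -0.105 0 0 0 -0.2; 45 0.159 -0.105 0.03 0 0 -0.2; 45 0.159 -0.105 0.1 0 0 -0.2; 0 0.159 -0.105 0.1 0 0 -0.2"
}}

```text
time: 19.12
tool_pos: [0.6107, 0.0603, 0.1731]
tool_rot: [-0.002, 0.762, 0.647, -0.002]
contact_force: [-0.3, -0.1, -0.6]
gripper_width: 0.247
grasp_force: 0.0
```

>>> {"name": "jog_arm", "arguments": {
  "motion": "0 0 0 0 0 0 0; 0 0 0 0 0 0 0; 0 0 0 0 0 0 0; 0 0 0 0 0 0 0.04; 0 0 0 0 0 0 0.08"
}}

```text
time: 19.75
tool_pos: [0.6094, 0.0604, 0.1746]
tool_rot: [-0.003, 0.8, 0.6, -0.003]
contact_force: [-9.3, 0.6, -4.1]
gripper_width: 0.15
grasp_force: 60.1
```

```bash
python3 -c "
from h import *
rep()"
```

```text
t 19.75 q 1.9833 pos [0.6094 0.0604 0.1746] F [-9.287   0.5518 -4.0672] M [0.0014 1.1642 0.1969] e6 -0.1938 v6 0.475
```

>>> {"name": "jog_arm", "arguments": {
  "motion": "0 0 0 0 0 0 0.04; 0 0 0 0 0 0 0.06; 0 0 0 0 0 0 0.02; 0 0 0 0 0 0 -0.02; 0 0 0 0 0 0 -0.06"
}}

```text
time: 20.38
tool_pos: [0.6096, 0.0604, 0.1745]
tool_rot: [-0.003, 0.771, 0.636, -0.003]
contact_force: [-7.5, 0.6, -4.6]
gripper_width: 0.15
grasp_force: 60.2
```

```bash
python3 -c "
from h import *
rep()"
```

```text
t 20.38 q 1.8903 pos [0.6096 0.0604 0.1745] F [-7.4732  0.6141 -4.6102] M [-0.0221  0.9891 -0.1133] e6 0.2797 v6 -0.475
```

>>> {"name": "jog_arm", "arguments": {
  "motion": "0 0 0 0 0 0 -0.02; 0 0 0 0 0 0 0.0; 0 0 0 0 0 0 0.04; 0 0 0 0 0 0 0.08; 0 0 0 0 0 0 0.12"
}}

```text
time: 21.0
tool_pos: [0.6093, 0.0605, 0.1745]
tool_rot: [-0.003, 0.826, 0.563, -0.004]
contact_force: [-9.6, 1.0, -4.7]
gripper_width: 0.154
grasp_force: 60.3
```

```bash
python3 -c "
from h import *
rep()"
```

```text
t 21.0 q 2.0731 pos [0.6093 0.0605 0.1745] F [-9.5682  0.958  -4.7478] M [-0.0178  1.2627  0.185 ] e6 -0.1804 v6 0.475
```

>>> {"name": "jog_arm", "arguments": {
  "motion": "0 0 0 0 0 0 0.04; 0 0 0 0 0 0 0.05; 0 0 0 0 0 0 0.05; 0 0 0 0 0 0 0.05; 0 0 0 0 0 0 0.05"
}}

```text
time: 21.62
tool_pos: [0.6091, 0.0605, 0.1745]
tool_rot: [-0.003, 0.846, 0.532, -0.004]
contact_force: [-9.6, 1.2, -4.9]
gripper_width: 0.152
grasp_force: 60.3
```

```bash
python3 -c "
from h import *
rep()"
```

```text
t 21.62 q 2.1465 pos [0.6091 0.0605 0.1745] F [-9.6378  1.2114 -4.9466] M [0.0191 1.2595 0.1304] e6 0.0973 v6 -0.0
```

>>> {"name": "jog_arm", "arguments": {
  "motion": "45 0 0 0 0 0 0; 45 0 0 0 0 0 0; 45 0 0 -0.04 0 0 0; 45 0 0 -0.16 0 0 0; 45 0 0 -0.26 0 0 0"
}}

```text
time: 22.25
tool_pos: [0.6129, 0.0609, 0.3105]
tool_rot: [0.001, 0.846, 0.533, 0.002]
contact_force: [0.5, -0.4, 0.6]
gripper_width: 0.449
grasp_force: 0.0
```

>>> {"name": "jog_arm", "arguments": {
  "motion": "45 -0.05 -0.1 0 0 0 0; 45 -0.1 -0.2 0 0 0 0; 45 -0.15 -0.3 0 0 0 0; 45 -0.2 -0.4 0 0 0 0; 45 -0.2 -0.4 0 0 0 0"
}}

```text
time: 22.88
tool_pos: [0.3869, 0.0574, 0.3088]
tool_rot: [0.002, 0.846, 0.533, 0.003]
contact_force: [0.4, 0.5, 0.8]
gripper_width: 0.447
grasp_force: 0.0
```

```bash
python3 - <<'E'
from h import *
rep()
for c in("top","scene"):
    f,P,ok=cloud(c);x,y,z=P[...,0],P[...,1],P[...,2]
    cv2.imwrite(f"pics/{c}2.png",f["color"][:,:,::-1])
    for k in(L,Rr):
        m=ok&(abs(z-.205)<.006)&(np.hypot(x-k[0],y-k[1])<.035);q=P[m][:,:2]
        if len(q)>20:
            d=q-q.mean(0);v=np.linalg.svd(d,full_matrices=False)[2][0];print(c,len(q),"q=",(th-np.arctan2(v[1],v[0]))%np.pi)
    rel=P[...,:2]-C;lx=rel@A;ly=rel@B
    for lo,hi in((-.08,-.05),(.05,.08)):
        m=ok&(z>.085)&(z<.12)&(abs(lx)<.013)&(ly>lo)&(ly<hi);print(c,"bar z",np.median(z[m]),m.sum())
    m=ok&(abs(z-.05)<.006)&(abs(ly)<.055)&(lx<-.03)&(lx>-.2);print("front",np.percentile(lx[m],[0,1,5]) if m.any() else None)
    print(c,"bottle",[(round(d["p"],2),np.round(d["at"],3)) for d in place_of(c,"glue_bottle")])
E
```

```text
t 22.88 q 2.1457 pos [0.3869 0.0574 0.3088] F [0.3751 0.5234 0.8396] M [-0.0017  0.0412 -0.0278] e6 -0.0116 v6 0.001
top 111 q= 2.122175276507323
top 111 q= 2.1578990129897986
top bar z 0.1067576342505312 107
top bar z 0.10696350930245946 104
front [-0.1094 -0.1081 -0.1027]
top bottle [(0.71, array([ 0.644,  0.184, -0.002]))]
scene 204 q= 2.150768348411889
scene 205 q= 2.1714036810710358
scene bar z 0.10861159272687648 191
scene bar z 0.10852102621550741 186
front [-0.1132 -0.1103 -0.1076]
scene bottle [(0.6, array([0.643, 0.183, 0.002]))]
```

```bash
python3 -c "
from plant import *
print(job_done())"
```

```text
the job is handed in; nothing more can be done
None
```

The job is handed in: the panel is home against the fence (front edge at about -110 mm), the bar is level (knobs at about 2.14 and 2.16 rad), the clamp force inferred from knob torque is about 42 N, and the glue bottle is still in place.

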